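Find and tag the loose clamp screw

ROBOT

A 6-joint arm with a two-finger parallel gripper is mounted at the origin on a cart in front of the work surface, level with it; the furniture and walls round the work are solid. World frame = base frame: x ahead of the robot, y to its left, z up, the work surface at z = 0. Lengths are in m, angles in degrees, forces in N, time in s.
With the tool pointing down it reaches from about 0.3 to 0.75 m from the base axis. Payload 8.5 kg.
Tool frame: the origin (TCP) lies midway between the tips of the shut fingers; the grasp point (between the pads) lies 19 mm behind it (env.tcp_to_grasp is the z of the grasp point in the tool frame, in m); z points along the fingers, y is the line along which they close (so a half turn about z gives the same grasp; the last joint's range is limited). The gripper opens to 85 mm and grips with 20 to 120 N. Pads are 22 mm wide; open, the fingers measure 114 mm over their backs; the gripper's body (76 mm by 85 mm) begins 54 mm behind the grasp point. The pads swing forward as they close: fully open they stand 13 mm farther back than shut.
Start: joints at [-87.68, 21.807, 74.336, -0, 83.858, -12.336], TCP at [0.139, -0.532, 0.193] pointing down, gripper open.
Joint ranges: [-178.18, 178.18], [-50.72, 133.34], [12.68, 142.11], [-81.47, 261.47], [9.98, 163.14], [-165.26, 165.26]. Speed limits (degrees/s): [136.94, 136.94, 180, 180, 180, 180].

INTERFACE

Orientations are given as a 3x3 rotation matrix whose columns are the frame's x, y, z axes.
In Python, from rig import env, imaging, job, models gives the robot as it stands. The module is installed in compiled form; this text tells all that it offers.
- The arm moves only by the tool jog_arm, never from a script. Its argument "plan" is text: rows parted by semicolons, each of 7 numbers parted by spaces: the turn, a rotation vector about the tool's x, y, z in degrees, then the shift along the tool's x, y, z in cm, then the closure in counts, from 0 (fully open) to 255 (shut). In form: rx ry rz x y z claw; .... A call has 1 to 10 rows; each row shifts and turns the commanded pose from where the row before left it, along the tool's axes as they then stand; what a row does not reach is not made up. A row lasts 1/12 s, in which the tool goes at most 41.7 mm and 7.16 degrees, less where a joint would pass 70% of its speed; a pose out of reach is approached as far as the arm can. A call with a gripper value outside its range is refused whole. The fingers move at their own pace and stop on an object; "grip_force" is the grip in N (left out, the last holds). Time passes only in rows, so rows that do not move let the fingers close. It gives the time, the measured TCP pose, the force, the opening and the grip force at its end, in the units of the state.
- env.observe(): the state, without advancing time (a new reading comes with each control period).
- imaging.get_image(name): name is "scene" or "top"; returns a dict with "pixels" (384x512x3 uint8, red, green, blue), "depth" (384x512 float32, m along the optical axis (not along the pixel's ray), 0 where there is no reading), "fov_y" (degrees; the focal length in pixels is half the picture's height over the tangent of half this angle, whatever the lens; pixels are square), "cx", "cy" (the principal point, pixels), "distortion" ([k1, k2, p1, p2, k3] as OpenCV has them; the pictures are not rectified), "world_from_camera" (4x4, takes a point from camera to world coordinates). Camera axes: x right, y down, z forward; pixel columns grow to the right and rows downward; lengths in m; the calibration is good to about 2 mm. A picture is of the moment at which its call begins.
- job.close_job(): hands the job in; it is judged then, once.
Trained networks look in the newest picture that a camera, given by its name, has taken for a name from the list of things; names that differ only in an ending like _2 or _b are one class to them, and where a whole thing is asked for, a point or a joint stands for the part that bears it (a point fixed in the world has none). Each returns a list of dicts, best first, with "confidence" (0 to 1); they miss things now and then, are a little off and sometimes report something else, mostly with a low value. They report only what shows in the picture. A call takes as long as a camera call. They do not tell look-alikes from the thing itself.
- models.outline_of(camera, query): "region" (384x512 bool, what is visible of it) and "bbox" ([centre column, centre row, width, height] in pixels, round what is visible of it).
- models.tip_of(camera, query): "at" ([column, row] in pixels: a listed point, or the origin of a listed thing).
The state is a dict: "time_s": time; "q": joint angles; "qvel": joint speeds; "joint_efforts": joint torques, N m; "position": TCP position; "tool_rot": TCP orientation; "ft_force": force on the tool from outside, world axes, zero at the start; "wrist_torque": the same for the moment, N m; "grip_width": finger opening in m; "gripper_force": force on a finger pad.
Only numpy, scipy, OpenCV 4.12 (cv2) and the standard library are available. Lean on these libraries where they do the work, as an engineer would, in place of code of your own. Each camera call takes 0.05 s, during which the arm holds its last target. There are 200 camera calls.

TASK

Try each of the three cranks on the clamp rail by turning it clockwise with a gentle push against its pin (about 8 to 10 N, and never with more than 20 N), until it either holds firm or gives way; one screw is loose. Turn the loose one on until it has gone at least 45 degrees (0.785 rad) from square to the rail. Then, with all three tried, hang the ring tag over the pin of the loose crank, flat down on its collar, let go, and leave the mould, cup and pliers beside the rail where they are.

Things in the scene. Friction and masses are not known exactly. Their poses are not given: they have to be found in the camera images.
- pin_1 (a point): middle of the upright black pin (14 mm thick, 46 mm tall) of the left crank, 93.5 mm above the table. The pin stands on a round collar 36 mm across whose top is 23 mm below this point. The crank's upright axis lies 70 mm from the pin along this point's +x; +y is the way the pin moves when the crank turns clockwise seen from above; z is up.
- pin_2 (a point): middle of the upright black pin (14 mm thick, 46 mm tall) of the middle crank, 93.5 mm above the table. The pin stands on a round collar 36 mm across whose top is 23 mm below this point. The crank's upright axis lies 70 mm from the pin along this point's +x; +y is the way the pin moves when the crank turns clockwise seen from above; z is up.
- pin_3 (a point): middle of the upright black pin (14 mm thick, 46 mm tall) of the right crank, 93.5 mm above the table. The pin stands on a round collar 36 mm across whose top is 23 mm below this point. The crank's upright axis lies 70 mm from the pin along this point's +x; +y is the way the pin moves when the crank turns clockwise seen from above; z is up.
- crank_1 (a joint): turn of the left crank, rad: 0 with its arm square to the rail, pin toward the robot; grows clockwise seen from above; end stops -0.2 and 1.4. Turns nearly freely (0.5 N at the pin) until it takes up on its screw, somewhere from 0.25 to 0.6. Then a sound screw holds; a loose one gives way at about 6 N at the pin and keeps turning at that force. Stays where left.
- crank_2 (a joint): turn of the middle crank, rad: 0 with its arm square to the rail, pin toward the robot; grows clockwise seen from above; end stops -0.2 and 1.4. Turns nearly freely (0.5 N at the pin) until it takes up on its screw, somewhere from 0.25 to 0.6. Then a sound screw holds; a loose one gives way at about 6 N at the pin and keeps turning at that force. Stays where left.
- crank_3 (a joint): turn of the right crank, rad: 0 with its arm square to the rail, pin toward the robot; grows clockwise seen from above; end stops -0.2 and 1.4. Turns nearly freely (0.5 N at the pin) until it takes up on its screw, somewhere from 0.25 to 0.6. Then a sound screw holds; a loose one gives way at about 6 N at the pin and keeps turning at that force. Stays where left.
- rail: aluminium clamp rail fixed on the table, 110 x 420 mm (long along its y), with three like grey round housings (60 mm across, tops 53 mm above the table) 150 mm apart, each with a crank (left, middle, right as the robot sees them), and a 50 mm high bar along the far edge; origin under the middle housing. Which screw is loose differs each time and cannot be seen.
- tag_ring (a point): loose white tag: a ring 44 mm outside, 28 mm inside, 14 mm tall, with a flat tongue 5 mm thick and 18 mm wide sticking out along its own +x to 49 mm from the ring's centre; 60 g; this point is the centre of the ring, 7 mm above its underside; its z axis is up. It lies flat on the table left of the rail.
- mould_x: silicone candle mould, 68 mm round, 80 mm tall, standing left of the rail's far side; a bystander; origin under its centre
- cup: steel cup, 64 mm across, 71 mm tall, to the left of the rail; a bystander; origin under its centre
- pliers: wick pliers, 172 x 54 x 12 mm, lying to the right of the rail's near side; a bystander; origin under its centre
There are look-alikes about, which are no part of the job. Of the things shaped like the part that bears tag_ring, the white one is meant.

How it is judged:
By the outcome, as a careful person would: the job done as asked, in the order asked, and still so for the second after the job is handed in, with the robot touching nothing.
It also fails if it takes over 72 s, if anything falls off the work surface, if the arm or the gripper's body presses on something with over 40 N, if the wrist force passes 120 N, or if a joint passes its speed limit or range.

## Working session

There is one attempt and no reset: what is moved stays moved. The work goes in short steps, Python scripts to look and compute and a tool call to move; the robot and the scene stay as the last step left them, time stands still between calls to the robot, and variables do not carry over. Pictures are saved under pics/ and viewed, at most 10 in all, crops included, and the job is handed in when it is done.

Besides the shell and the picture viewer there is one more tool, called after "Call:" as name(argument=value, ...), one argument or row to a line, values as JSON. jog_arm: Moves the arm, as the interface text tells. Its arguments: {"type":"object","properties":{"plan":{"type":"string"},"grip_force":{"type":"number"}},"required":["plan"]}

```bash
mkdir -p pics
cat > h.py <<'E'
import numpy as np, cv2
from rig import env, imaging, job, models
def K(im):
    f=im["pixels"].shape[0]/2/np.tan(np.radians(im["fov_y"]/2))
    return np.array([[f,0,im["cx"]],[0,f,im["cy"]],[0,0,1.]])
def ray(im,uv):
    n=cv2.undistortPoints(np.array([[uv]],float),K(im),np.array(im["distortion"],float))[0,0]
    return np.array([n[0],n[1],1.])
def atz(im,uv,z):
    T=np.array(im["world_from_camera"]); d=T[:3,:3]@ray(im,uv); o=T[:3,3]
    return o+d*(z-o[2])/d[2]
def cloud(im):
    h,w=im["depth"].shape; uv=np.stack(np.meshgrid(np.arange(w),np.arange(h)),-1).reshape(-1,1,2).astype(float)
    n=cv2.undistortPoints(uv,K(im),np.array(im["distortion"],float))[:,0]
    d=im["depth"].reshape(-1,1); T=np.array(im["world_from_camera"])
    return (np.c_[n*d,d]@T[:3,:3].T+T[:3,3]).reshape(h,w,3)
def save(im,name): cv2.imwrite("pics/"+name,cv2.cvtColor(im["pixels"],cv2.COLOR_RGB2BGR))
E
python3 - <<'E'
from h import *
np.set_printoptions(precision=4,suppress=True)
ims={}
for c in("top","scene"):
    im=imaging.get_image(c); save(im,c+"0.png"); C=cloud(im)
    print(c,np.array(im["world_from_camera"])[:3,3],im["fov_y"])
    for q in("pin_1","pin_2","pin_3","tag_ring"):
        for r in models.tip_of(c,q)[:4]: print(q,round(r["confidence"],2),r["at"],atz(im,r["at"],.007 if q[0]=="t" else .0935))
    for q in("tag_ring","mould_x","cup","pliers","rail"):
        for r in models.outline_of(c,q)[:3]: 
            P=C[r["region"]&(im["depth"]>0)]; print(q,round(r["confidence"],2),np.array(r["bbox"]),np.median(P,0),P.min(0),P.max(0))
s=env.observe(); print(s["position"],s["tool_rot"],s["ft_force"],s["grip_width"],env.tcp_to_grasp)
E
```

```text
top [0.3638 0.0063 1.59  ] 43.44194542014455
pin_1 0.81 [210.2, 184.9] [0.551  0.0945 0.0935]
pin_1 0.54 [309.4, 183.7] [ 0.5494 -0.2165  0.0935]
pin_1 0.48 [258.1, 185.7] [ 0.5459 -0.0552  0.0935]
pin_2 0.81 [210.2, 184.9] [0.551  0.0945 0.0935]
pin_2 0.54 [309.4, 183.7] [ 0.5494 -0.2165  0.0935]
pin_2 0.48 [258.1, 185.7] [ 0.5459 -0.0552  0.0935]
pin_3 0.81 [210.2, 184.9] [0.551  0.0945 0.0935]
pin_3 0.54 [309.4, 183.7] [ 0.5494 -0.2165  0.0935]
pin_3 0.48 [258.1, 185.7] [ 0.5459 -0.0552  0.0935]
tag_ring 0.64 [120.5, 226.1] [0.431  0.3949 0.007 ]
tag_ring 0.62 [151.5, 225.7] [0.4306 0.2932 0.007 ]
tag_ring 0.61 [191.7, 230.1] [0.4139 0.1617 0.007 ]
tag_ring 0.61 [146.8, 196.6] [0.5266 0.309  0.007 ]
tag_ring 0.71 [119.5 231.7  18.9  18.6] [0.4184 0.4068 0.0127] [ 0.3958  0.3702 -0.0011] [0.4442 0.4334 0.0226]
tag_ring 0.54 [184.9 230.3  20.   12.2] [0.4118 0.1813 0.0119] [ 0.3945  0.1462 -0.0063] [0.4378 0.2167 0.0229]
tag_ring 0.51 [150.2 225.4  14.6  16. ] [0.4421 0.3038 0.0126] [0.4129 0.2712 0.0025] [0.4629 0.3286 0.0249]
mould_x 0.96 [142.2 150.1  26.7  22.8] [0.6739 0.3115 0
[... 1025 characters left out ...]
 [143.9 198.4  19.    6.7] [0.4204 0.3959 0.0108] [ 0.4043  0.3722 -0.0059] [0.4453 0.4256 0.0187]
tag_ring 0.56 [180.8 184.9  13.2   9.9] [0.5336 0.307  0.0098] [ 0.5045  0.2856 -0.0003] [0.5683 0.3333 0.0203]
mould_x 0.8 [191.7 155.2  17.7  25.5] [0.6637 0.3113 0.0655] [ 0.6424  0.2823 -0.0025] [0.764  0.3991 0.0839]
mould_x 0.33 [171.8 201.7   9.5  14. ] [0.4426 0.2995 0.0107] [ 0.4075  0.2733 -0.0036] [0.4665 0.3232 0.0198]
rail 0.9 [276.  176.8 112.2  29.3] [0.6232 0.0769 0.0494] [ 0.1626 -0.2747 -0.0028] [0.6832 0.1525 0.6312]
[ 0.1391 -0.5321  0.1928] [[ 0.9675  0.253  -0.    ]
 [ 0.253  -0.9675  0.0001]
 [-0.     -0.0001 -1.    ]] [-0.6517 -0.1341 -0.5877] 0.08523596676219818 -0.0187
```

Run:
```python
import cv2
a=cv2.imread("pics/top0.png")[120:270,90:420]; cv2.imwrite("pics/t0c.png",cv2.resize(a,(792,360),interpolation=cv2.INTER_CUBIC))
b=cv2.imread("pics/top0.png")[185:245,105:215]; cv2.imwrite("pics/t0d.png",cv2.resize(b,(770,420),interpolation=cv2.INTER_CUBIC))
```

```text
(no output)
```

View pics/t0c.png

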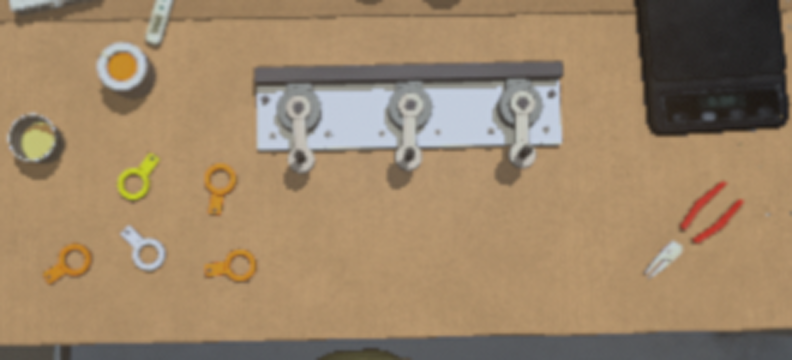

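View pics/t0d.png

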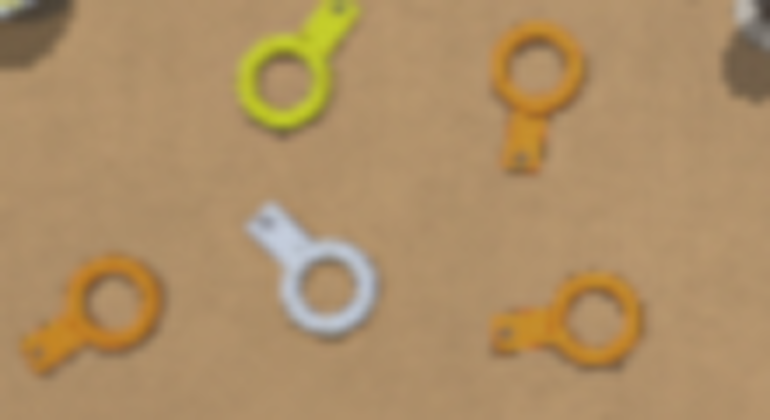

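View pics/scene0.png

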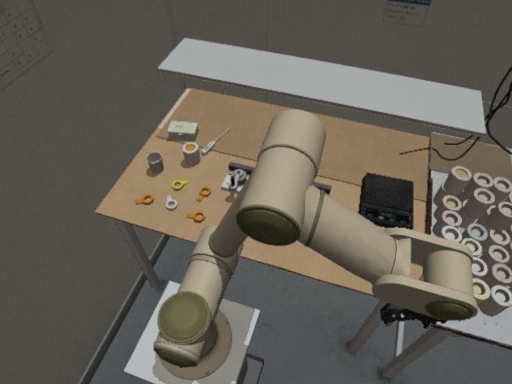

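The top view shows the white tag's ring at about (151.5, 225.7), with its tongue up-left. The pins stand at the near ends of the cranks, near (214.6, 185.4), (260, 184.6) and (308.3, 183.7). The network's pin_1 column looks off, so I'll measure the pins from the depth.

Run:
```python
from h import *
np.set_printoptions(precision=4,suppress=True)
im=imaging.get_image("top"); C=cloud(im); g=im["pixels"].astype(int).sum(2)
roi=np.zeros(g.shape,bool); roi[155:200,195:330]=1
for n,m in(("z>.1",(C[...,2]>.1)&roi),("dark",(g<200)&(C[...,2]>.085)&roi)):
    k,l,s,c=cv2.connectedComponentsWithStats(m.astype(np.uint8))
    for i in range(1,k):
        if s[i,4]>4: P=C[l==i]; print(n,s[i],c[i],np.median(P,0),P.min(0),P.max(0),'ray@.1165',atz(im,c[i],.1165))
# housing hubs: bright grey discs
for uv in((213.8,164.5),(260.8,163),(307.6,162)): print("hub z",C[round(uv[1]),round(uv[0])],atz(im,uv,C[round(uv[1]),round(uv[0]),2]))
# bar long edge
m=roi&(C[...,2]>.035)&(C[...,0]>.66); 
b=C[140:170,190:330].reshape(-1,3); b=b[(b[:,2]>.035)&(b[:,0]>.655)&(b[:,0]<.72)]
print("bar",b.min(0),b.max(0),np.polyfit(b[:,1],b[:,0],1))
# white tag
h=cv2.cvtColor(im["pixels"],cv2.COLOR_RGB2HSV)[210:240,135:165]
w=((h[...,1]<60)&(h[...,2]>140)).astype(np.uint8); 
k,l,s,c=cv2.connectedComponentsWithStats(w); i=1+np.argmax(s[1:,4]); ys,xs=np.nonzero(l==i)
P=np.array([atz(im,(x+135,y+210),.012) for x,y in zip(xs,ys)])
print("tag n",len(P),P.min(0),P.max(0))
ctr=atz(im,(151.5,225.7),.012)[:2]; d=P[:,:2]-ctr; far=d[np.hypot(*d.T)>.030]
print(ctr,"tongue yaw",np.degrees(np.arctan2(*far.mean(0)[::-1])), len(far), np.hypot(*d.T).max())
t=im["pixels"][160:200,200:330]; cv2.imwrite("pics/pins.png",cv2.resize(t[...,::-1],(780,240),interpolation=cv2.INTER_CUBIC))
```

```text
z>.1 [258 181   5   5  18] [260.2778 183.1667] [ 0.5509 -0.0604  0.117 ] [ 0.5447 -0.0666  0.1006] [ 0.5586 -0.0547  0.1224] ray@.1165 [ 0.5509 -0.0611  0.1165]
z>.1 [306 180   6   5  20] [308.85 182.45] [ 0.5506 -0.2117  0.1171] [ 0.3638 -0.2187  0.1028] [0.5585 0.0063 1.59  ] ray@.1165 [ 0.5505 -0.2115  0.1165]
z>.1 [212 182   5   5  18] [214.3333 184.3333] [0.5502 0.0812 0.1166] [0.5444 0.0751 0.1064] [0.5564 0.0878 0.1211] ray@.1165 [0.5497 0.0805 0.1165]
dark [307 183   3   3   6] [307.6667 183.6667] [ 0.548  -0.2088  0.1123] [ 0.546  -0.2116  0.0895] [ 0.5497 -0.2066  0.1186] ray@.1165 [ 0.5468 -0.2077  0.1165]
hub z [0.6218 0.0834 0.0651] [0.6202 0.084  0.0651]
hub z [ 0.6215 -0.067   0.0715] [ 0.6215 -0.0663  0.0715]
hub z [ 0.6215 -0.217   0.0761] [ 0.6215 -0.2157  0.0761]
bar [ 0.6551 -0.2752  0.0352] [0.6834 0.1425 0.0606] [-0.0052  0.668 ]
tag n 168 [0.4098 0.271  0.012 ] [0.4691 0.33   0.012 ]
[0.4304 0.2923] tongue yaw 44.00040652482105 39 0.04976815802735642
```

View pics/pins.png

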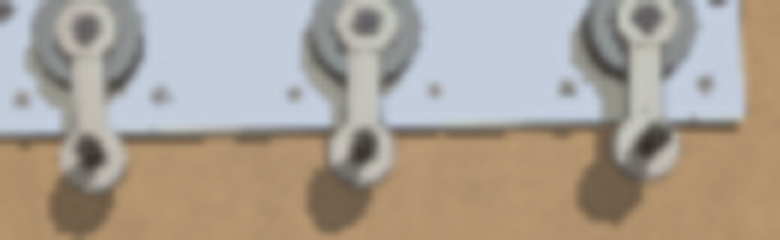

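Call:
jog_arm(
  plan="0 0 5 0 0 0 255; 0 0 5 0 0 0 255; 0 0 4.65 0 0 0 255; 0 0 0 2.5 -1.7 0 255; 0 0 0 2.5 -1.7 0 255; 0 0 0 2.5 -1.7 0 255; 0 0 0 2.5 -1.7 0 255; 0 0 0 2.5 -1.7 0 255; 0 0 0 2.5 -1.7 0 255; 0 0 0 2.5 -1.7 0 255",
  grip_force=40,
)

```text
time_s: 1.88
position: [0.3152, -0.4121, 0.193]
tool_rot: [[1.0, -0.0, 0.0], [-0.0, -1.0, -0.0], [0.0, 0.0, -1.0]]
ft_force: [0.3, -0.4, -0.2]
grip_width: 0.0002
gripper_force: 0.0
```

Call:
jog_arm(
  plan="0 0 0 2.97 -2.09 0.4 255; 0 0 0 2.97 -2.09 0.4 255; 0 0 0 2.97 -2.09 0.4 255; 0 0 0 2.97 -2.09 0.4 255; 0 0 0 2.97 -2.09 0.4 255; 0 0 0 2.97 -2.09 0.4 255; 0 0 0 2.97 -2.09 0.4 255; 0 0 0 2.97 -2.09 0.4 255; 0 0 0 0 0 3.5 255; 0 0 0 0 0 3.5 255",
)

```text
time_s: 2.72
position: [0.554, -0.2448, 0.091]
tool_rot: [[1.0, 0.003, 0.004], [0.003, -1.0, -0.003], [0.004, 0.003, -1.0]]
ft_force: [0.1, -0.3, -0.8]
grip_width: 0.0001
gripper_force: 0.0
```

Call:
jog_arm(
  plan="0 0 0 0 0 0 255; 0 0 0 0 0 0 255",
)

```text
time_s: 2.88
position: [0.5512, -0.2455, 0.0902]
tool_rot: [[1.0, 0.0, -0.003], [0.0, -1.0, 0.002], [-0.003, -0.002, -1.0]]
ft_force: [0.4, -0.5, -0.1]
grip_width: 0.0001
gripper_force: 0.0
```

Call:
jog_arm(
  plan="0 0 0 0 -0.5 0.3 255; 0 0 0 0 -0.5 0.2 255; 0 0 2.86 0 -0.35 0 255; 0 0 2.86 0 -0.35 0 255; 0 0 2.86 0 -0.35 0 255; 0 0 0 0 0 0 255",
)

```text
time_s: 3.38
position: [0.5527, -0.225, 0.0875]
tool_rot: [[0.989, -0.151, 0.002], [-0.151, -0.989, -0.001], [0.002, 0.001, -1.0]]
ft_force: [0.3, 0.5, 0.1]
grip_width: -0.0001
gripper_force: 0.0
```

Call:
jog_arm(
  plan="0 0 1.2 0 -0.15 0 255; 0 0 1.2 0 -0.15 0 255; 0 0 1.2 0 -0.15 0 255; 0 0 0 0 0 0 255",
)

```text
time_s: 3.72
position: [0.5531, -0.2208, 0.086]
tool_rot: [[0.977, -0.212, 0.0], [-0.212, -0.977, -0.0], [0.0, 0.0, -1.0]]
ft_force: [0.9, 0.1, 0.3]
grip_width: -0.0002
gripper_force: 0.0
```

Call:
jog_arm(
  plan="0 0 1.2 0 -0.15 0 255; 0 0 1.2 0 -0.15 0 255; 0 0 0 0 0 0 255",
)

```text
time_s: 3.97
position: [0.5537, -0.2178, 0.0858]
tool_rot: [[0.967, -0.253, -0.0], [-0.253, -0.967, 0.0], [-0.0, -0.0, -1.0]]
ft_force: [-0.9, -0.0, -0.2]
grip_width: -0.0
gripper_force: 0.0
```

Run:
```python
from h import *
im=imaging.get_image("top"); C=cloud(im)
t=im["pixels"][130:220,190:370]; cv2.imwrite("pics/push3.png",cv2.resize(t[...,::-1],(720,360),interpolation=cv2.INTER_CUBIC))
print(env.observe()["ft_force"],env.observe()["position"])
```

```text
[-0.02428661  1.24623635 -0.59028412] [ 0.55370728 -0.21786784  0.08578564]
```

View pics/push3.png

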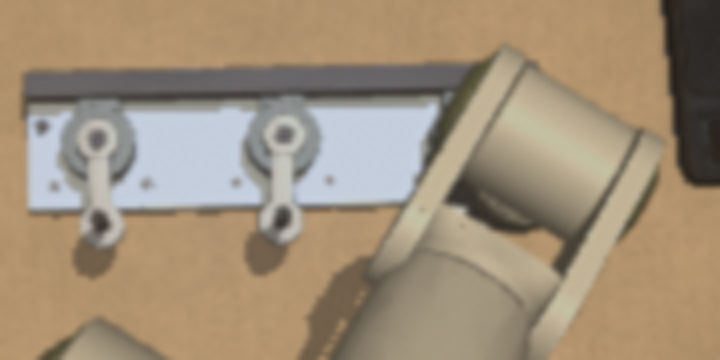

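Call:
jog_arm(
  plan="0 0 0.8 0 -0.1 0 255; 0 0 0.8 0 -0.1 0 255; 0 0 0 0 0 0 255",
)

```text
time_s: 4.27
position: [0.5542, -0.2159, 0.0858]
tool_rot: [[0.96, -0.279, -0.0], [-0.279, -0.96, 0.0], [-0.0, -0.0, -1.0]]
ft_force: [-0.0, 0.7, -0.8]
grip_width: 0.0001
gripper_force: 0.0
```

Call:
jog_arm(
  plan="0 0 0.8 0 -0.1 0 255; 0 0 0.8 0 -0.1 0 255; 0 0 0 0 0 0 255",
)

```text
time_s: 4.52
position: [0.5548, -0.214, 0.0858]
tool_rot: [[0.952, -0.306, 0.0], [-0.306, -0.952, 0.0], [-0.0, -0.0, -1.0]]
ft_force: [0.3, -1.1, -0.1]
grip_width: 0.0003
gripper_force: 0.0
```

Call:
jog_arm(
  plan="0 0 0.8 0 -0.1 0 255; 0 0 0.8 0 -0.1 0 255; 0 0 0.8 0 -0.1 0 255; 0 0 0 0 0 0 255",
)

```text
time_s: 4.85
position: [0.5558, -0.2111, 0.0858]
tool_rot: [[0.938, -0.346, 0.0], [-0.346, -0.938, 0.0], [-0.0, -0.0, -1.0]]
ft_force: [-0.8, 0.2, -0.2]
grip_width: -0.0003
gripper_force: 0.0
```

Call:
jog_arm(
  plan="0 0 0.8 0 -0.1 0 255; 0 0 0.8 0 -0.1 0 255; 0 0 0.8 0 -0.1 0 255; 0 0 0 0 0 0 255",
)

```text
time_s: 5.18
position: [0.5568, -0.2083, 0.0858]
tool_rot: [[0.923, -0.385, -0.0], [-0.385, -0.923, 0.0], [-0.0, -0.0, -1.0]]
ft_force: [0.0, 0.3, -0.4]
grip_width: -0.0002
gripper_force: 0.0
```

Call:
jog_arm(
  plan="0 0 0.5 0 -0.1 0 255; 0 0 0.5 0 -0.1 0 255; 0 0 0.5 0 -0.1 0 255; 0 0 0 0 0 0 255",
)

```text
time_s: 5.52
position: [0.558, -0.2055, 0.0858]
tool_rot: [[0.913, -0.408, -0.0], [-0.408, -0.913, 0.0], [-0.0, -0.0, -1.0]]
ft_force: [0.7, 0.5, -1.1]
grip_width: 0.0
gripper_force: 0.0
```

Call:
jog_arm(
  plan="0 0 0.5 0 -0.1 0 255; 0 0 0.5 0 -0.1 0 255; 0 0 0.5 0 -0.1 0 255; 0 0 0 0 0 0 255",
)

```text
time_s: 5.85
position: [0.5593, -0.2029, 0.0858]
tool_rot: [[0.902, -0.432, 0.0], [-0.432, -0.902, -0.0], [0.0, -0.0, -1.0]]
ft_force: [0.8, 0.6, 0.7]
grip_width: 0.0002
gripper_force: 0.0
```

Call:
jog_arm(
  plan="0 0 0.5 0 -0.1 0 255; 0 0 0.5 0 -0.1 0 255; 0 0 0.5 0 -0.1 0 255; 0 0 0 0 0 0 255",
)

```text
time_s: 6.18
position: [0.5606, -0.2001, 0.0858]
tool_rot: [[0.89, -0.456, -0.0], [-0.456, -0.89, 0.0], [-0.0, -0.0, -1.0]]
ft_force: [0.7, 0.8, -0.4]
grip_width: 0.0001
gripper_force: 0.0
```

Call:
jog_arm(
  plan="0 0 0 -0.3 0 0 255; 0 0 0 -0.3 -0.1 0 255; 0 0 0.5 0 -0.1 0 255; 0 0 0 0 0 0 255",
)

```text
time_s: 6.52
position: [0.556, -0.1956, 0.0859]
tool_rot: [[0.886, -0.463, 0.0], [-0.463, -0.886, 0.0], [0.0, -0.0, -1.0]]
ft_force: [0.3, 0.5, -0.3]
grip_width: 0.0003
gripper_force: 0.0
```

Call:
jog_arm(
  plan="0 0 0.5 0 -0.1 0 255; 0 0 0.5 0 -0.1 0 255; 0 0 0.5 0 -0.1 0 255; 0 0 0 0 0 0 255",
)

```text
time_s: 6.85
position: [0.5577, -0.193, 0.0858]
tool_rot: [[0.874, -0.486, 0.0], [-0.486, -0.874, 0.0], [0.0, -0.0, -1.0]]
ft_force: [-0.1, -0.6, 0.2]
grip_width: 0.0002
gripper_force: 0.0
```

Run:
```python
from h import *
im=imaging.get_image("scene"); C=cloud(im); m=(C[...,2]>.03)&(C[...,2]<.13)&(C[...,0]>.5)&(C[...,0]<.7)&(C[...,1]>-.3)&(C[...,1]<.15)
print(m.sum())
t=im["pixels"][140:230,210:350]; cv2.imwrite("pics/push3s.png",cv2.resize(t[...,::-1],(700,450),interpolation=cv2.INTER_CUBIC))
```

```text
1300
```

View pics/push3s.png

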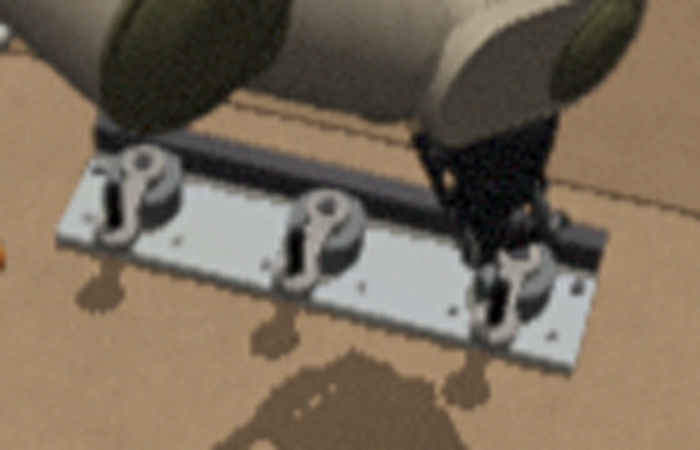

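Run:
```python
from h import *
np.set_printoptions(precision=4,suppress=True)
im=imaging.get_image("scene"); T=np.linalg.inv(np.array(im["world_from_camera"])); s=env.observe(); p=s["position"]
def pr(X):
    u=cv2.projectPoints(np.array([X],float),cv2.Rodrigues(T[:3,:3])[0],T[:3,3],K(im),np.array(im["distortion"],float))[0][0,0]; return u,(u-[210,140])*5
for X in (p,(.5505,-.2113,.1165),(.5505,-.2113,.0705),(.551,-.0607,.1165),(.551,-.0607,.0705),(.55,.0807,.1165),(.6215,-.216,.07)): print(X,pr(X))
C=cloud(im); 
for u in((475,255),(490,300),(500,335),(500,220),(545,215)):
    c,r=round(u[0]/5+210),round(u[1]/5+140); print(u,C[r,c])
```

```text
[ 0.5576 -0.1931  0.0858] (array([303.9384, 198.8011]), array([469.6919, 294.0056]))
(0.5505, -0.2113, 0.1165) (array([309.3673, 196.3035]), array([496.8366, 281.5175]))
(0.5505, -0.2113, 0.0705) (array([307.9206, 204.0797]), array([489.603 , 320.3987]))
(0.551, -0.0607, 0.1165) (array([268.6313, 185.8534]), array([293.1565, 229.2672]))
(0.551, -0.0607, 0.0705) (array([268.3218, 193.7427]), array([291.6089, 268.7133]))
(0.55, 0.0807, 0.1165) (array([231.9039, 176.7646]), array([109.5193, 183.8229]))
(0.6215, -0.216, 0.07) (array([313.4978, 190.0187]), array([517.4891, 250.0937]))
(475, 255) [ 0.5502 -0.1931  0.1396]
(490, 300) [ 0.547  -0.2092  0.0985]
(500, 335) [ 0.5401 -0.2215  0.0704]
(500, 220) [ 0.5544 -0.2055  0.1776]
(545, 215) [ 0.5301 -0.2359  0.2218]
```

Run:
```python
from h import *
np.set_printoptions(precision=3,suppress=True)
im=imaging.get_image("scene"); C=cloud(im)
for r in range(184,202): print(r,*[f"{C[r,c,0]:.3f},{C[r,c,1]:.3f},{C[r,c,2]:.3f}:{im['pixels'][r,c].sum()}" for c in (303,304,305,306)])
s=env.observe(); print(s["q"],s["position"],s["grip_width"])
```

```text
184 0.547,-0.183,0.177:48 0.553,-0.185,0.172:48 0.547,-0.190,0.181:33 0.540,-0.194,0.190:34
185 0.549,-0.183,0.170:109 0.556,-0.186,0.163:51 0.546,-0.190,0.176:51 0.544,-0.194,0.179:64
186 0.551,-0.183,0.163:203 0.551,-0.187,0.163:119 0.545,-0.191,0.172:57 0.545,-0.194,0.174:21
187 0.550,-0.184,0.158:180 0.549,-0.188,0.161:105 0.544,-0.191,0.168:66 0.544,-0.195,0.169:53
188 0.548,-0.185,0.156:123 0.547,-0.188,0.158:143 0.548,-0.192,0.158:120 0.541,-0.196,0.168:61
189 0.551,-0.185,0.147:90 0.547,-0.189,0.153:143 0.548,-0.192,0.153:157 0.549,-0.195,0.153:42
190 0.549,-0.186,0.144:92 0.549,-0.189,0.145:173 0.552,-0.192,0.143:157 0.547,-0.196,0.150:68
191 0.551,-0.186,0.136:107 0.549,-0.190,0.140:162 0.548,-0.193,0.143:148 0.548,-0.197,0.143:63
192 0.548,-0.187,0.134:155 0.547,-0.191,0.137:155 0.550,-0.194,0.135:124 0.545,-0.198,0.142:55
193 0.640,-0.177,0.015:377 0.548,-0.191,0.130:241 0.550,-0.194,0.129:159 0.548,-0.198,0.133:198
194 0.636,-0.178,0.014:523 0.634,-0.182,0.017:428 0.610,-0.188,0.048:260 0.607,-0.192,0.055:300
195 0.627,-0.179,0.018:557 0.630,-0.183,0.016:425 0.612,-0.189,0.040:208 0.607,-0.193,0.048:252
196 0.626,-0.180,0.013:552 0.625,-0.184,0.017:380 0.609,-0.190,0.039:164 0.604,-0.194,0.046:173
197 0.619,-0.182,0.017:464 0.620,-0.185,0.017:332 0.603,-0.191,0.039:157 0.605,-0.195,0.039:126
198 0.618,-0.183,0.012:407 0.616,-0.186,0.016:319 0.605,-0.191,0.031:150 0.601,-0.196,0.038:122
199 0.609,-0.184,0.018:400 0.612,-0.188,0.015:347 0.606,-0.192,0.025:161 0.602,-0.196,0.030:128
200 0.607,-0.185,0.014:397 0.605,-0.189,0.017:369 0.605,-0.193,0.019:266 0.565,-0.201,0.073:281
201 0.601,-0.186,0.015:416 0.602,-0.190,0.015:384 0.560,-0.198,0.071:420 0.561,-0.202,0.072:422
[-30.598  31.124  77.203   0.001  71.673  88.47 ] [ 0.558 -0.193  0.086] 0.0001005695688137008
```

The picture shows the shut fingertips at about z = 0.13, which is 43 mm above the reported TCP. They passed over pin 3, and the crank hasn't moved. I'll back off, go lower and look again.

Call:
jog_arm(
  plan="0 0 -7 0 0 0 255; 0 0 -7 0 0 0 255; 0 0 -7 0 0 0 255; 0 0 -7 0 0 0 255; 0 0 -1.1 0 2.0 0 255; 0 0 0 -0.3 2.0 0 255; 0 0 0 -0.2 1.9 0 255; 0 0 0 0 0 2.0 255; 0 0 0 0 0 1.5 255; 0 0 0 0 0 0 255",
)

```text
time_s: 7.83
position: [0.5507, -0.2516, 0.048]
tool_rot: [[1.0, -0.0, -0.004], [-0.0, -1.0, 0.003], [-0.004, -0.003, -1.0]]
ft_force: [-0.2, 0.7, 0.0]
grip_width: 0.0001
gripper_force: 0.0
```

Run:
```python
from h import *
np.set_printoptions(precision=3,suppress=True)
im=imaging.get_image("scene"); C=cloud(im); s=env.observe(); p=s["position"]; print(p,s["tool_rot"],s["grip_width"],s["q"])
m=(abs(C[...,0]-p[0])<.04)&(abs(C[...,1]-p[1])<.03)&(C[...,2]>.02)&(im["depth"]>0)
P=C[m]; P=P[np.argsort(P[:,2])][:14]; print(P)
t=im["pixels"][140:230,210:350]; cv2.imwrite("pics/b3.png",cv2.resize(t[...,::-1],(700,450),interpolation=cv2.INTER_CUBIC))
```

```text
[ 0.551 -0.252  0.05 ] [[ 1.     0.    -0.002]
 [ 0.    -1.     0.002]
 [-0.002 -0.002 -1.   ]] 6.033358608950393e-06 [-35.724  34.906  76.688   0.001  68.58   54.265]
[[ 0.583 -0.264  0.02 ]
 [ 0.581 -0.245  0.02 ]
 [ 0.579 -0.268  0.02 ]
 [ 0.569 -0.24   0.022]
 [ 0.577 -0.265  0.023]
 [ 0.588 -0.258  0.025]
 [ 0.543 -0.226  0.056]
 [ 0.539 -0.223  0.061]
 [ 0.545 -0.229  0.061]
 [ 0.541 -0.222  0.063]
 [ 0.589 -0.222  0.063]
 [ 0.54  -0.226  0.066]
 [ 0.545 -0.228  0.067]
 [ 0.571 -0.222  0.068]]
```

View pics/b3.png

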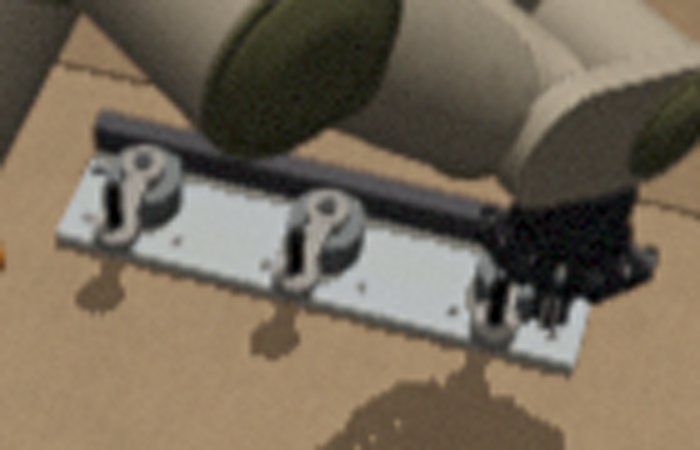

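Run:
```python
from h import *
np.set_printoptions(precision=3,suppress=True)
im=imaging.get_image("scene"); C=cloud(im)
for r in range(190,212): print(r,*[f"{C[r,c,0]:.3f},{C[r,c,1]:.3f},{C[r,c,2]:.3f}:{im['pixels'][r,c].sum()}" for c in (317,319,320,321,323)])
```

```text
190 0.536,-0.234,0.178:41 0.532,-0.240,0.185:19 0.531,-0.244,0.187:52 0.543,-0.246,0.175:18 0.544,-0.253,0.175:46
191 0.535,-0.235,0.173:48 0.536,-0.241,0.175:32 0.537,-0.244,0.176:68 0.541,-0.247,0.172:55 0.541,-0.254,0.174:55
192 0.538,-0.235,0.165:59 0.536,-0.242,0.170:51 0.539,-0.245,0.168:61 0.542,-0.248,0.166:26 0.543,-0.254,0.167:37
193 0.538,-0.236,0.160:43 0.538,-0.242,0.163:53 0.537,-0.246,0.165:62 0.562,-0.248,0.137:156 0.543,-0.255,0.162:80
194 0.533,-0.237,0.160:40 0.538,-0.243,0.158:43 0.541,-0.246,0.155:62 0.560,-0.249,0.133:212 0.536,-0.256,0.165:115
195 0.540,-0.237,0.147:60 0.542,-0.244,0.147:61 0.542,-0.247,0.148:57 0.560,-0.249,0.127:151 0.536,-0.257,0.159:59
196 0.539,-0.238,0.143:8 0.543,-0.244,0.141:52 0.542,-0.248,0.143:67 0.555,-0.250,0.128:64 0.541,-0.258,0.149:5
197 0.540,-0.238,0.137:72 0.540,-0.245,0.139:28 0.543,-0.248,0.137:41 0.550,-0.251,0.129:64 0.540,-0.258,0.144:27
198 0.542,-0.239,0.128:88 0.542,-0.246,0.132:76 0.548,-0.249,0.125:73 0.547,-0.252,0.128:61 0.542,-0.259,0.137:44
199 0.550,-0.239,0.112:57 0.543,-0.246,0.125:173 0.544,-0.250,0.125:117 
[... 767 characters left out ...]
243,0.018:557 0.594,-0.250,0.018:464 0.595,-0.254,0.019:309 0.596,-0.257,0.019:474 0.597,-0.264,0.021:559
207 0.584,-0.244,0.023:560 0.589,-0.251,0.019:413 0.588,-0.255,0.022:340 0.594,-0.258,0.016:461 0.590,-0.265,0.024:556
208 0.584,-0.245,0.017:557 0.585,-0.252,0.018:513 0.587,-0.256,0.017:511 0.588,-0.259,0.017:532 0.588,-0.266,0.021:552
209 0.580,-0.246,0.016:559 0.582,-0.253,0.017:557 0.583,-0.256,0.017:561 0.589,-0.260,0.010:558 0.587,-0.267,0.016:554
210 0.576,-0.247,0.016:537 0.576,-0.254,0.019:558 0.580,-0.257,0.015:559 0.580,-0.261,0.017:560 0.582,-0.268,0.016:562
211 0.576,-0.247,0.009:383 0.573,-0.255,0.016:443 0.573,-0.258,0.019:507 0.574,-0.262,0.018:545 0.579,-0.269,0.015:559
```

Call:
jog_arm(
  plan="0 0 0 0 -0.6 0.3 255; 0 0 0 0 -0.6 0.3 255; 0 0 0 0 -0.4 0 255; 0 0 1.6 0 -0.2 0 255; 0 0 1.6 0 -0.2 0 255; 0 0 1.6 0 -0.2 0 255; 0 0 1.6 0 -0.2 0 255; 0 0 1.6 0 -0.2 0 255; 0 0 1.6 0 -0.2 0 255; 0 0 0 0 0 0 255",
)

```text
time_s: 8.77
position: [0.5531, -0.2234, 0.0453]
tool_rot: [[0.986, -0.166, 0.0], [-0.166, -0.986, -0.0], [0.0, 0.0, -1.0]]
ft_force: [-0.6, 0.2, -0.1]
grip_width: -0.0004
gripper_force: 0.0
```

```bash
cat > pin.py <<'E'
from h import *
import sys
np.set_printoptions(precision=4,suppress=True)
# collar tops / cranks: points z .060-.078 near crank k in scene image
ax=[(.621,.084),(.6215,-.0665),(.6215,-.216)]
im=imaging.get_image("scene"); C=cloud(im); g=im["pixels"].astype(int).sum(2)
for k,a in enumerate(ax):
    d=C[...,:2]-a; r=np.hypot(d[...,0],d[...,1])
    m=(r>.05)&(r<.092)&(C[...,2]>.058)&(C[...,2]<.078)&(d[...,0]<.03)&(g>250)
    P=C[m]
    if len(P)>3: q=np.median(P,0); print(k+1,len(P),q,"theta~",np.arctan2(q[1]-a[1],a[0]-q[0]))
s=env.observe(); print(s["position"],s["ft_force"])
if len(sys.argv)>1:
    t=im["pixels"][140:230,210:350]; cv2.imwrite("pics/"+sys.argv[1],cv2.resize(t[...,::-1],(700,450),interpolation=cv2.INTER_CUBIC))
E
python3 pin.py
```

```text
1 44 [0.5459 0.0751 0.0716] theta~ -0.11838690681204646
2 47 [ 0.5464 -0.0668  0.0706] theta~ -0.0037511244350606067
3 31 [ 0.5477 -0.195   0.0715] theta~ 0.2774366257012154
[ 0.5532 -0.2236  0.0452] [ 0.0478 -0.2097  0.0975]
```

Call:
jog_arm(
  plan="0 0 0.8 0 -0.1 0 255; 0 0 0.8 0 -0.1 0 255; 0 0 0 0 0 0 255",
)

```text
time_s: 9.07
position: [0.5534, -0.222, 0.0449]
tool_rot: [[0.981, -0.194, 0.0], [-0.194, -0.981, -0.0], [0.0, -0.0, -1.0]]
ft_force: [0.1, 0.9, -0.5]
grip_width: -0.0003
gripper_force: 0.0
```

Call:
jog_arm(
  plan="0 0 0.8 0 -0.1 0 255; 0 0 0.8 0 -0.1 0 255; 0 0 0 0 0 0 255",
)

```text
time_s: 9.32
position: [0.5537, -0.2201, 0.0448]
tool_rot: [[0.975, -0.222, -0.0], [-0.222, -0.975, 0.0], [-0.0, -0.0, -1.0]]
ft_force: [0.3, -0.0, -0.3]
grip_width: 0.0001
gripper_force: 0.0
```

Call:
jog_arm(
  plan="0 0 0.8 0 -0.1 0 255; 0 0 0.8 0 -0.1 0 255; 0 0 0 0 0 0 255",
)

```text
time_s: 9.57
position: [0.5541, -0.2182, 0.0448]
tool_rot: [[0.968, -0.249, -0.0], [-0.249, -0.968, 0.0], [-0.0, 0.0, -1.0]]
ft_force: [-1.3, -0.9, 0.9]
grip_width: 0.0001
gripper_force: 0.3
```

Call:
jog_arm(
  plan="0 0 0.8 0 -0.1 0 255; 0 0 0.8 0 -0.1 0 255; 0 0 0 0 0 0 255",
)

```text
time_s: 9.82
position: [0.5541, -0.2167, 0.0448]
tool_rot: [[0.961, -0.277, -0.001], [-0.277, -0.961, -0.001], [-0.001, 0.001, -1.0]]
ft_force: [-4.8, -3.1, 1.1]
grip_width: -0.0003
gripper_force: 2.1
```

Call:
jog_arm(
  plan="0 0 0 -0.1 -0.05 0 255; 0 0 0 0 0 0 255; 0 0 0 0 0 0 255",
)

```text
time_s: 10.07
position: [0.5541, -0.2165, 0.0449]
tool_rot: [[0.961, -0.276, 0.001], [-0.276, -0.961, -0.002], [0.001, 0.001, -1.0]]
ft_force: [-0.1, -5.5, -2.1]
grip_width: -0.0001
gripper_force: 2.6
```

Call:
jog_arm(
  plan="0 0 0 0 -0.05 0 255; 0 0 0 0 0 0 255",
)

```text
time_s: 10.23
position: [0.5542, -0.2162, 0.0449]
tool_rot: [[0.961, -0.276, 0.001], [-0.276, -0.961, -0.002], [0.001, 0.002, -1.0]]
ft_force: [-0.6, -6.1, -1.4]
grip_width: 0.0002
gripper_force: 3.1
```

Call:
jog_arm(
  plan="0 0 0 0 -0.1 0 255; 0 0 0 0 0 0 255",
)

```text
time_s: 10.4
position: [0.5543, -0.2156, 0.0449]
tool_rot: [[0.961, -0.276, 0.0], [-0.276, -0.961, -0.002], [0.001, 0.002, -1.0]]
ft_force: [-1.3, -7.6, -1.1]
grip_width: -0.0005
gripper_force: 4.0
```

Call:
jog_arm(
  plan="0 0 0 0 -0.1 0 255; 0 0 0 0 0 0 255; 0 0 0 0 0 0 255",
)

```text
time_s: 10.65
position: [0.5545, -0.2151, 0.0449]
tool_rot: [[0.961, -0.276, 0.0], [-0.276, -0.961, -0.003], [0.001, 0.003, -1.0]]
ft_force: [-3.1, -9.5, -1.6]
grip_width: -0.0002
gripper_force: 5.0
```

```bash
python3 pin.py; python3 -c "
from h import *
print(np.mean([(imaging.get_image('top'),env.observe()['ft_force'])[1] for _ in range(4)],0))"
```

```text
1 41 [0.5458 0.0752 0.0707] theta~ -0.11604506118887932
2 46 [ 0.5471 -0.0668  0.0711] theta~ -0.004356474754043487
3 30 [ 0.5515 -0.1857  0.072 ] theta~ 0.40850666964240945
[ 0.5544 -0.2151  0.0449] [-2.5161 -9.6944 -1.4503]
[-3.01715576 -9.87821497 -1.61817381]
```

Call:
jog_arm(
  plan="0 0 0 0 1.0 0 255; 0 0 -5.5 0 0 -2.5 255; 0 0 -5.5 0 0 -2.5 255; 0 0 -5 0 0 0 255; 0 0 0 0 -3.3 0 255; 0 0 0 0 -3.3 0 255; 0 0 0 0 -3.3 0 255; 0 0 0 0 -3.0 0 255; 0 0 0 0 0 0 255",
)

```text
time_s: 11.65
position: [0.5512, -0.0891, 0.095]
tool_rot: [[1.0, 0.004, -0.001], [0.004, -1.0, 0.002], [-0.0, -0.002, -1.0]]
ft_force: [0.6, 0.4, 0.0]
grip_width: 0.0001
gripper_force: 0.0
```

Call:
jog_arm(
  plan="0 0 0 0 0.4 0 255; 0 0 0 0 0 2.5 255; 0 0 0 0 0 2.5 255; 0 0 0 0 -0.4 0 255; 0 0 2 0 -0.3 0 255; 0 0 2 0 -0.3 0 255; 0 0 2 0 -0.3 0 255; 0 0 2 0 -0.3 0 255; 0 0 0 0 0 0 255",
)

```text
time_s: 12.4
position: [0.5529, -0.0825, 0.0459]
tool_rot: [[0.99, -0.141, 0.001], [-0.141, -0.99, -0.0], [0.001, 0.0, -1.0]]
ft_force: [0.2, 0.1, 0.6]
grip_width: -0.0001
gripper_force: 0.0
```

```bash
python3 pin.py
```

```text
1 42 [0.5463 0.0745 0.0714] theta~ -0.12655547398248818
2 29 [ 0.5464 -0.0533  0.072 ] theta~ 0.17406735078995808
3 46 [ 0.5501 -0.1993  0.0707] theta~ 0.22980686706653225
[ 0.5529 -0.0826  0.0458] [-0.0156  0.4818  0.0574]
```

Call:
jog_arm(
  plan="0 0 0.8 0 -0.1 0 255; 0 0 0.8 0 -0.1 0 255; 0 0 0.8 0 -0.1 0 255; 0 0 0.8 0 -0.1 0 255; 0 0 0 0 0 0 255",
)

```text
time_s: 12.87
position: [0.553, -0.0778, 0.0449]
tool_rot: [[0.981, -0.195, -0.0], [-0.195, -0.981, 0.0], [-0.0, -0.0, -1.0]]
ft_force: [0.1, 0.5, -0.2]
grip_width: 0.0
gripper_force: 0.1
```

Call:
jog_arm(
  plan="0 0 0.8 0 -0.1 0 255; 0 0 0.8 0 -0.1 0 255; 0 0 0.8 0 -0.1 0 255; 0 0 0.8 0 -0.1 0 255; 0 0 0 0 0 0 255",
)

```text
time_s: 13.28
position: [0.5539, -0.0738, 0.0448]
tool_rot: [[0.968, -0.249, 0.0], [-0.249, -0.968, 0.0], [0.0, -0.0, -1.0]]
ft_force: [0.2, 0.2, 0.3]
grip_width: 0.0
gripper_force: 0.0
```

Call:
jog_arm(
  plan="0 0 0.8 0 -0.1 0 255; 0 0 0.8 0 -0.1 0 255; 0 0 0.8 0 -0.1 0 255; 0 0 0.8 0 -0.1 0 255; 0 0 0 0 0 0 255",
)

```text
time_s: 13.7
position: [0.555, -0.0699, 0.0448]
tool_rot: [[0.953, -0.303, 0.0], [-0.303, -0.953, 0.0], [0.0, -0.0, -1.0]]
ft_force: [0.5, 0.1, -0.4]
grip_width: 0.0001
gripper_force: 0.0
```

Call:
jog_arm(
  plan="0 0 0.8 0 -0.1 0 255; 0 0 0.8 0 -0.1 0 255; 0 0 0.8 0 -0.1 0 255; 0 0 0.8 0 -0.1 0 255; 0 0 0 0 0 0 255",
)

```text
time_s: 14.12
position: [0.5563, -0.0662, 0.0448]
tool_rot: [[0.935, -0.356, 0.0], [-0.356, -0.935, 0.0], [0.0, -0.0, -1.0]]
ft_force: [0.3, 0.5, 0.4]
grip_width: -0.0001
gripper_force: 0.0
```

Call:
jog_arm(
  plan="0 0 0.8 0 -0.1 0 255; 0 0 0.8 0 -0.1 0 255; 0 0 0.8 0 -0.1 0 255; 0 0 0.8 0 -0.1 0 255; 0 0 0 0 0 0 255",
)

```text
time_s: 14.53
position: [0.5578, -0.0625, 0.0448]
tool_rot: [[0.913, -0.407, 0.0], [-0.407, -0.913, 0.0], [0.0, -0.0, -1.0]]
ft_force: [0.2, 0.8, -0.0]
grip_width: 0.0001
gripper_force: 0.0
```

```bash
python3 pin.py
```

```text
1 44 [0.5456 0.0755 0.0702] theta~ -0.11245800862126555
2 26 [ 0.5502 -0.0342  0.071 ] theta~ 0.4256555513388259
3 47 [ 0.5497 -0.1989  0.0712] theta~ 0.23355677599319558
[ 0.5578 -0.0625  0.0448] [-0.1003 -0.4153  0.0873]
```

Call:
jog_arm(
  plan="0 0 0.8 0 -0.1 0 255; 0 0 0.8 0 -0.1 0 255; 0 0 0.8 0 -0.1 0 255; 0 0 0 0 0 0 255",
)

```text
time_s: 14.92
position: [0.5591, -0.0598, 0.0449]
tool_rot: [[0.895, -0.445, 0.0], [-0.445, -0.895, 0.0], [0.0, -0.0, -1.0]]
ft_force: [0.5, -0.2, -0.2]
grip_width: -0.0
gripper_force: 0.0
```

Call:
jog_arm(
  plan="0 0 0 -0.3 0 0 255; 0 0 0 -0.3 -0.1 0 255; 0 0 0 0 -0.1 0 255; 0 0 0 0 -0.1 0 255; 0 0 0 0 0 0 255",
)

```text
time_s: 15.33
position: [0.5546, -0.0544, 0.0448]
tool_rot: [[0.896, -0.444, -0.001], [-0.444, -0.896, 0.0], [-0.001, 0.0, -1.0]]
ft_force: [-1.5, -1.0, 0.2]
grip_width: 0.0002
gripper_force: 0.5
```

Call:
jog_arm(
  plan="0 0 0 0 -0.1 0 255; 0 0 0 0 -0.1 0 255; 0 0 0 0 0 0 255",
)

```text
time_s: 15.58
position: [0.5554, -0.0528, 0.0447]
tool_rot: [[0.896, -0.444, -0.001], [-0.444, -0.896, -0.0], [-0.001, 0.001, -1.0]]
ft_force: [-5.3, -1.9, 1.1]
grip_width: -0.0001
gripper_force: 2.0
```

Call:
jog_arm(
  plan="0 0 0 -0.1 -0.1 0 255; 0 0 0 0 -0.1 0 255; 0 0 0 0 0 0 255",
)

```text
time_s: 15.83
position: [0.5561, -0.0513, 0.0448]
tool_rot: [[0.896, -0.444, 0.0], [-0.444, -0.896, -0.001], [0.001, 0.001, -1.0]]
ft_force: [-2.4, -5.0, -0.6]
grip_width: -0.0001
gripper_force: 2.7
```

Call:
jog_arm(
  plan="0 0 0 0 -0.1 0 255; 0 0 0 0 -0.1 0 255; 0 0 0 0 0 0 255",
)

```text
time_s: 16.08
position: [0.557, -0.0495, 0.0448]
tool_rot: [[0.896, -0.444, 0.0], [-0.444, -0.896, -0.001], [0.001, 0.001, -1.0]]
ft_force: [-0.9, -6.0, -0.1]
grip_width: 0.0
gripper_force: 2.8
```

Call:
jog_arm(
  plan="0 0 1.6 -0.07 -0.2 0 255; 0 0 1.6 -0.07 -0.2 0 255; 0 0 1.6 -0.07 -0.2 0 255; 0 0 0 0 0 0 255",
)

```text
time_s: 16.42
position: [0.5587, -0.0435, 0.0449]
tool_rot: [[0.855, -0.519, 0.002], [-0.519, -0.855, -0.002], [0.003, 0.0, -1.0]]
ft_force: [0.6, -6.7, -1.8]
grip_width: 0.0003
gripper_force: 2.5
```

Crank 2 keeps turning at a steady 6 N or so, so it is the loose one. I'll carry it on round.

Call:
jog_arm(
  plan="0 0 1.6 -0.07 -0.2 0 255; 0 0 1.6 -0.07 -0.2 0 255; 0 0 1.6 -0.07 -0.2 0 255; 0 0 1.6 -0.07 -0.2 0 255; 0 0 1.6 -0.07 -0.2 0 255; 0 0 1.6 -0.07 -0.2 0 255; 0 0 0 0 0 0 255",
)

```text
time_s: 17.0
position: [0.5622, -0.0314, 0.0451]
tool_rot: [[0.756, -0.654, 0.002], [-0.654, -0.756, -0.002], [0.003, 0.0, -1.0]]
ft_force: [0.3, -6.9, -0.4]
grip_width: -0.0
gripper_force: 2.6
```

```bash
python3 pin.py
```

```text
1 40 [0.5458 0.0761 0.0715] theta~ -0.10529121612888089
2 21 [ 0.5657 -0.0036  0.0709] theta~ 0.8455427432940235
3 47 [ 0.5501 -0.1999  0.0715] theta~ 0.2218593764687798
[ 0.5621 -0.0314  0.0451] [ 0.1034 -5.7803  0.4996]
```

Call:
jog_arm(
  plan="0 0 1.6 -0.07 -0.2 0 255; 0 0 1.6 -0.07 -0.2 0 255; 0 0 0 0 0.8 0 255; 0 0 0 0 0.8 -1.0 255; 0 0 -7 0 0 -2.2 255; 0 0 -7 0 0 -1.8 255; 0 0 -7 0 0 0 255; 0 0 -7 0 0 0 255; 0 0 -7 0 0 0 255; 0 0 -7 0 0 0 255",
)

```text
time_s: 17.88
position: [0.5514, -0.0381, 0.0957]
tool_rot: [[1.0, -0.028, 0.001], [-0.028, -1.0, 0.0], [0.001, -0.0, -1.0]]
ft_force: [0.2, 0.3, 0.6]
grip_width: -0.0002
gripper_force: 0.0
```

Call:
jog_arm(
  plan="0 0 -1.6 0 -2.9 0 255; 0 0 0 0 -2.9 0 255; 0 0 0 0 -2.8 0 255; 0 0 0 0 0 0 255; 0 0 0 0 0 2.5 255; 0 0 0 0 0 2.6 255; 0 0 0 0 -0.3 0 255; 0 0 0 0 -0.3 0 255; 0 0 1.6 -0.07 -0.2 0 255; 0 0 1.6 -0.07 -0.2 0 255",
)

```text
time_s: 18.72
position: [0.5526, 0.058, 0.0458]
tool_rot: [[0.998, -0.064, 0.003], [-0.064, -0.998, -0.0], [0.003, -0.0, -1.0]]
ft_force: [-0.1, 0.2, -0.8]
grip_width: 0.0002
gripper_force: 0.0
```

Call:
jog_arm(
  plan="0 0 1.6 -0.07 -0.2 0 255; 0 0 1.6 -0.07 -0.2 0 255; 0 0 1.6 -0.07 -0.2 0 255; 0 0 1.6 -0.07 -0.2 0 255; 0 0 1.6 -0.07 -0.2 0 255; 0 0 0 0 0 0 255",
)

```text
time_s: 19.22
position: [0.5502, 0.0686, 0.0459]
tool_rot: [[0.98, -0.201, 0.003], [-0.201, -0.98, 0.0], [0.003, -0.001, -1.0]]
ft_force: [-0.2, -0.4, -0.4]
grip_width: -0.0003
gripper_force: 0.0
```

```bash
python3 pin.py
```

```text
1 21 [0.5432 0.1003 0.0708] theta~ 0.20650464362711438
2 46 [ 0.5717 -0.0192  0.07  ] theta~ 0.7595568882848417
3 46 [ 0.5503 -0.1991  0.0714] theta~ 0.2324907590374681
[0.5502 0.0684 0.0456] [-0.2069 -0.3817 -0.7873]
```

Call:
jog_arm(
  plan="0 0 0.8 -0.035 -0.1 0 255; 0 0 0.8 -0.035 -0.1 0 255; 0 0 0.8 -0.035 -0.1 0 255; 0 0 0.8 -0.035 -0.1 0 255; 0 0 0 0 0 0 255",
)

```text
time_s: 19.68
position: [0.5489, 0.0729, 0.0439]
tool_rot: [[0.967, -0.256, -0.0], [-0.256, -0.967, 0.0], [-0.0, -0.0, -1.0]]
ft_force: [-0.3, -0.3, 0.3]
grip_width: 0.0001
gripper_force: 0.0
```

Call:
jog_arm(
  plan="0 0 0.8 -0.035 -0.1 0 255; 0 0 0.8 -0.035 -0.1 0 255; 0 0 0.8 -0.035 -0.1 0 255; 0 0 0.8 -0.035 -0.1 0 255; 0 0 0 0 0 0 255",
)

```text
time_s: 20.1
position: [0.5487, 0.0772, 0.0438]
tool_rot: [[0.951, -0.309, -0.0], [-0.309, -0.951, 0.0], [-0.0, -0.0, -1.0]]
ft_force: [0.2, -0.3, 0.6]
grip_width: 0.0001
gripper_force: 0.0
```

Call:
jog_arm(
  plan="0 0 0.8 -0.035 -0.1 0 255; 0 0 0.8 -0.035 -0.1 0 255; 0 0 0.8 -0.035 -0.1 0 255; 0 0 0.8 -0.035 -0.1 0 255; 0 0 0 0 0 0 255",
)

```text
time_s: 20.52
position: [0.5487, 0.0814, 0.0438]
tool_rot: [[0.932, -0.362, 0.0], [-0.362, -0.932, 0.0], [0.0, -0.0, -1.0]]
ft_force: [-0.2, 0.3, 0.3]
grip_width: 0.0002
gripper_force: 0.0
```

Call:
jog_arm(
  plan="0 0 0.8 -0.035 -0.1 0 255; 0 0 0.8 -0.035 -0.1 0 255; 0 0 0.8 -0.035 -0.1 0 255; 0 0 0.8 -0.035 -0.1 0 255; 0 0 0 0 0 0 255",
)

```text
time_s: 20.93
position: [0.549, 0.0856, 0.0438]
tool_rot: [[0.91, -0.414, 0.0], [-0.414, -0.91, 0.0], [0.0, -0.0, -1.0]]
ft_force: [0.2, 0.3, -1.0]
grip_width: 0.0002
gripper_force: 0.0
```

Call:
jog_arm(
  plan="0 0 0.8 -0.035 -0.1 0 255; 0 0 0.8 -0.035 -0.1 0 255; 0 0 0.8 -0.035 -0.1 0 255; 0 0 0.8 -0.035 -0.1 0 255; 0 0 0 0 0 0 255",
)

```text
time_s: 21.35
position: [0.5495, 0.0898, 0.0438]
tool_rot: [[0.886, -0.464, 0.0], [-0.464, -0.886, 0.0], [0.0, -0.0, -1.0]]
ft_force: [0.2, -0.1, -0.4]
grip_width: -0.0002
gripper_force: 0.0
```

```bash
python3 pin.py
```

```text
1 20 [0.5472 0.119  0.0702] theta~ 0.44278155810878206
2 47 [ 0.5696 -0.0189  0.0706] theta~ 0.7421110433722854
3 45 [ 0.5506 -0.1997  0.0717] theta~ 0.22605741800812373
[0.5495 0.0897 0.0439] [-1.2464  0.1638  0.2002]
```

Call:
jog_arm(
  plan="0 0 0.8 -0.035 -0.1 0 255; 0 0 0.8 -0.035 -0.1 0 255; 0 0 0.8 -0.035 -0.1 0 255; 0 0 0.8 -0.035 -0.1 0 255; 0 0 0 0 0 0 255",
)

```text
time_s: 21.82
position: [0.5501, 0.0939, 0.0439]
tool_rot: [[0.859, -0.512, 0.0], [-0.512, -0.859, -0.0], [0.0, 0.0, -1.0]]
ft_force: [-1.9, -0.9, -0.2]
grip_width: -0.0
gripper_force: 0.4
```

Call:
jog_arm(
  plan="0 0 0 -0.05 -0.1 0 255; 0 0 0 -0.05 -0.1 0 255; 0 0 0 0 0 0 255",
)

```text
time_s: 22.07
position: [0.5506, 0.0954, 0.0439]
tool_rot: [[0.859, -0.512, 0.001], [-0.512, -0.859, -0.001], [0.001, 0.001, -1.0]]
ft_force: [-0.2, -4.9, -0.2]
grip_width: 0.0001
gripper_force: 2.1
```

Call:
jog_arm(
  plan="0 0 0 0 -0.1 0 255; 0 0 0 0 -0.1 0 255; 0 0 0 0 0 0 255",
)

```text
time_s: 22.32
position: [0.551, 0.0965, 0.0438]
tool_rot: [[0.859, -0.512, -0.001], [-0.512, -0.859, -0.002], [0.0, 0.002, -1.0]]
ft_force: [-1.8, -8.3, 1.8]
grip_width: 0.0
gripper_force: 4.4
```

Call:
jog_arm(
  plan="0 0 0 0 -0.07 0 255; 0 0 0 0 0 0 255; 0 0 0 0 0 0 255",
)

```text
time_s: 22.57
position: [0.5512, 0.0968, 0.0438]
tool_rot: [[0.859, -0.512, -0.001], [-0.512, -0.859, -0.003], [0.0, 0.003, -1.0]]
ft_force: [-3.8, -10.7, 2.5]
grip_width: 0.0001
gripper_force: 5.3
```

Crank 1 holds firm at 11 N, so all three are tried. Next I'll go to the tag.

Call:
jog_arm(
  plan="0 0 0 0 1.0 0 255; 0 0 0 0 0.5 -2.5 255; 0 0 0 0 0 -2.5 255; 0 0 0 0 0 -2.5 255; 0 0 -7 0 0 0 60; 0 0 -7 0 0 0 60; 0 0 -7 0 0 0 60; 0 0 -7 0 0 0 60; 0 0 -7 0 0 0 60; 0 0 -7 0 0 0 60",
)

```text
time_s: 23.4
position: [0.5437, 0.0855, 0.1188]
tool_rot: [[0.98, 0.201, 0.0], [0.201, -0.98, 0.001], [0.0, -0.001, -1.0]]
ft_force: [0.2, 0.3, -0.2]
grip_width: 0.0653
gripper_force: 0.0
```

Call:
jog_arm(
  plan="0 0 -7 0 0 0 60; 0 0 -7 0 0 0 60; 0 0 -7 0 0 0 60; 0 0 -7 0 0 0 60; 0 0 -4.8 0 0 0 60; 0 0 0 0.78 -2.85 0 60; 0 0 0 0.78 -2.85 0 60; 0 0 0 0.78 -2.85 0 60; 0 0 0 0.78 -2.85 0 60; 0 0 0 0.78 -2.85 0 60",
)

```text
time_s: 24.23
position: [0.4719, 0.2161, 0.1188]
tool_rot: [[0.719, 0.695, 0.0], [0.695, -0.719, 0.001], [0.001, -0.001, -1.0]]
ft_force: [0.1, -0.1, -0.0]
grip_width: 0.0652
gripper_force: 0.0
```

Call:
jog_arm(
  plan="0 0 0 0.78 -2.85 0 60; 0 0 0 0.78 -2.85 0 60; 0 0 0 0.78 -2.85 0 60; 0 0 0 0 0 2.7 60; 0 0 0 0 0 2.7 60; 0 0 0 0 0 2.7 60; 0 0 0 0 0 0 60; 0 0 0 0 0 0 60",
)

```text
time_s: 24.9
position: [0.4299, 0.2926, 0.0376]
tool_rot: [[0.719, 0.695, -0.002], [0.695, -0.719, -0.0], [-0.002, -0.001, -1.0]]
ft_force: [-0.1, 0.5, -0.5]
grip_width: 0.0655
gripper_force: 0.0
```

```bash
python3 - <<'E'
from h import *
np.set_printoptions(precision=4,suppress=True)
s=env.observe(); p=s["position"]; R=np.array(s["tool_rot"]); print(p,s["grip_width"],s["q"])
print("yaw",np.degrees(np.arctan2(R[1,0],R[0,0])))
im=imaging.get_image("scene"); C=cloud(im); d=C[...,:2]-p[:2]
m=(np.hypot(d[...,0],d[...,1])<.07)&(C[...,2]>.03)&(im["depth"]>0); P=C[m]; P=P[np.argsort(P[:,2])]; print(len(P)); print(P[:12])
print("need tool xy (cm) to .4306 .2925:",100*R[:2,:2].T@(np.array([.4306,.2925])-p[:2]))
# cranks from top
im=imaging.get_image("top"); C=cloud(im); roi=np.zeros(C.shape[:2],bool); roi[150:200,195:330]=1
k,l,st,c=cv2.connectedComponentsWithStats(((C[...,2]>.1)&(C[...,2]<.125)&roi).astype(np.uint8))
for i in range(1,k):
    if st[i,4]>6: print(st[i,4],np.median(C[l==i],0),atz(im,c[i],.1165))
E
python3 pin.py
```

```text
[0.4299 0.2926 0.0376] 0.06551970957082887 [21.163  28.7073 91.9707  0.0275 59.4387 67.1284]
yaw 44.020644751513025
1010
[[0.3972 0.3167 0.0861]
 [0.4469 0.2638 0.0888]
 [0.3995 0.3172 0.089 ]
 [0.4472 0.2596 0.0901]
 [0.4511 0.2614 0.0907]
 [0.4496 0.2646 0.0912]
 [0.397  0.3194 0.0912]
 [0.401  0.3215 0.0914]
 [0.4553 0.259  0.0926]
 [0.3981 0.3114 0.0931]
 [0.3938 0.321  0.0945]
 [0.4494 0.2676 0.0962]]
need tool xy (cm) to .4306 .2925: [0.0453 0.0523]
20 [ 0.5733 -0.0144  0.1159] [ 0.573  -0.014   0.1165]
18 [0.5566 0.1138 0.117 ] [0.5568 0.1137 0.1165]
16 [ 0.5529 -0.1942  0.1167] [ 0.5532 -0.1944  0.1165]
1 45 [0.5536 0.1098 0.0709] theta~ 0.3660991900062149
2 47 [ 0.5705 -0.02    0.0704] theta~ 0.7393454554681425
3 46 [ 0.5507 -0.1998  0.0713] theta~ 0.22471827512724146
[0.4313 0.293  0.0395] [ 0.4182 -0.1345  0.5114]
```

The cranks now read: crank 1 about 0.43 rad, crank 3 about 0.31 rad, and the loose crank 2 about 0.82 rad. That's close to the 0.785 rad needed, so I'll turn crank 2 a little further before hanging the tag.

Call:
jog_arm(
  plan="0 0 0 0 0 -2.7 255; 0 0 0 0 0 -2.7 255; 0 0 0 0 0 -2.7 255; 0 0 0 -1.306 2.935 0 255; 0 0 0 -1.306 2.935 0 255; 0 0 0 -1.306 2.935 0 255; 0 0 0 -1.306 2.935 0 255; 0 0 0 -1.306 2.935 0 255; 0 0 0 -1.306 2.935 0 255; 0 0 0 -1.306 2.935 0 255",
)

```text
time_s: 25.88
position: [0.5082, 0.0798, 0.1206]
tool_rot: [[0.719, 0.695, 0.003], [0.695, -0.719, -0.0], [0.002, 0.002, -1.0]]
ft_force: [0.0, 0.6, -0.1]
grip_width: 0.0004
gripper_force: 0.0
```

Call:
jog_arm(
  plan="0 0 0 -1.306 2.935 0 255; 0 0 0 -1.306 2.935 0 255; 0 0 0 -1.306 2.935 0 255; 0 0 0 -1.306 2.935 0 255; 0 0 6.8 0 0 0 255; 0 0 6.8 0 0 0 255; 0 0 6.8 0 0 0 255; 0 0 6.8 0 0 0 255; 0 0 6.8 0 0 0 255; 0 0 6.8 0 0 0 255",
)

```text
time_s: 26.72
position: [0.5519, -0.0395, 0.1205]
tool_rot: [[0.999, 0.05, 0.003], [0.05, -0.999, -0.001], [0.003, 0.001, -1.0]]
ft_force: [-0.2, -0.8, 0.3]
grip_width: -0.0002
gripper_force: 0.0
```

Call:
jog_arm(
  plan="0 0 6.75 0 0 0 255; 0 0 6.75 0 0 0 255; 0 0 6.75 0 0 0 255; 0 0 6.75 0 0 0 255; 0 0 6.75 0 0 0 255; 0 0 6.75 0 0 0 255; 0 0 6.75 0 0 0 255; 0 0 0 0 0 0 255",
)

```text
time_s: 27.38
position: [0.5519, -0.0394, 0.1204]
tool_rot: [[0.716, -0.698, 0.003], [-0.698, -0.716, -0.001], [0.002, -0.001, -1.0]]
ft_force: [0.3, -0.3, 0.2]
grip_width: -0.0001
gripper_force: 0.0
```

Call:
jog_arm(
  plan="0 0 0 0 0 2.5 255; 0 0 0 0 0 2.5 255; 0 0 0 0 0 2.5 255; 0 0 0 0 -0.5 0 255; 0 0 0 0 -0.5 0 255; 0 0 1.6 -0.07 -0.2 0 255; 0 0 1.6 -0.07 -0.2 0 255; 0 0 1.6 -0.07 -0.2 0 255; 0 0 1.6 -0.07 -0.2 0 255; 0 0 1.6 -0.07 -0.2 0 255",
)

```text
time_s: 28.22
position: [0.5645, -0.0238, 0.0461]
tool_rot: [[0.616, -0.788, 0.003], [-0.788, -0.616, -0.003], [0.004, -0.0, -1.0]]
ft_force: [-1.9, -7.8, -3.0]
grip_width: -0.0003
gripper_force: 3.2
```

Call:
jog_arm(
  plan="0 0 1.6 -0.07 -0.2 0 255; 0 0 0 0 0 0 255; 0 0 0 0 0.6 0 255; 0 0 0 0 0.6 0 255; 0 0 0 0 0 -2.5 255; 0 0 0 0 0 -2.5 255; 0 0 0 0 0 -2.5 255; 0 0 -6.97 0 0 0 255; 0 0 -6.97 0 0 0 255; 0 0 -6.97 0 0 0 255",
)

```text
time_s: 29.05
position: [0.5551, -0.0281, 0.1206]
tool_rot: [[0.845, -0.535, 0.003], [-0.535, -0.845, -0.0], [0.003, -0.001, -1.0]]
ft_force: [-1.1, -0.0, -0.3]
grip_width: 0.0001
gripper_force: 0.0
```

Call:
jog_arm(
  plan="0 0 -6.97 0 0 0 255; 0 0 -6.97 0 0 0 255; 0 0 -6.97 0 0 0 255; 0 0 -6.97 0 0 0 255; 0 0 -6.97 0 0 0 255; 0 0 -6.97 0 0 0 255; 0 0 -6.97 0 0 0 255; 0 0 -6.97 0 0 0 255; 0 0 -6.97 0 0 0 255; 0 0 -6.97 0 0 0 255",
)

```text
time_s: 29.88
position: [0.555, -0.028, 0.1201]
tool_rot: [[0.795, 0.607, 0.002], [0.607, -0.795, -0.0], [0.001, 0.001, -1.0]]
ft_force: [-0.3, -0.6, -0.4]
grip_width: -0.0004
gripper_force: 0.0
```

Call:
jog_arm(
  plan="0 0 -6.97 1.207 -2.885 0 60; 0 0 0 1.207 -2.885 0 60; 0 0 0 1.207 -2.885 0 60; 0 0 0 1.207 -2.885 0 60; 0 0 0 1.207 -2.885 0 60; 0 0 0 1.207 -2.885 0 60; 0 0 0 1.207 -2.885 0 60; 0 0 0 1.207 -2.885 0 60; 0 0 0 1.207 -2.885 0 60; 0 0 0 1.207 -2.885 0 60",
)

```text
time_s: 30.72
position: [0.4445, 0.266, 0.1201]
tool_rot: [[0.719, 0.695, 0.002], [0.695, -0.719, 0.001], [0.002, 0.001, -1.0]]
ft_force: [0.2, -0.1, 0.2]
grip_width: 0.0651
gripper_force: 0.0
```

Call:
jog_arm(
  plan="0 0 0 1.207 -2.885 0 60; 0 0 0 0 0 2.7 60; 0 0 0 0 0 2.7 60; 0 0 0 0 0 2.7 60; 0 0 0 0 0 0 60; 0 0 0 0 0 0 60",
)

```text
time_s: 31.22
position: [0.4336, 0.2937, 0.0384]
tool_rot: [[0.719, 0.694, -0.001], [0.694, -0.719, -0.0], [-0.001, -0.0, -1.0]]
ft_force: [0.1, 0.3, -0.6]
grip_width: 0.065
gripper_force: 0.0
```

```bash
cat > chk.py <<'E'
from h import *
np.set_printoptions(precision=4,suppress=True)
s=env.observe(); p=s["position"]; R=np.array(s["tool_rot"]); print(s["time_s"],p,s["grip_width"],"yaw",np.degrees(np.arctan2(R[1,0],R[0,0])))
print("to tag, tool xy cm",100*R[:2,:2].T@(np.array([.4306,.2925])-p[:2]))
im=imaging.get_image("top"); C=cloud(im); roi=np.zeros(C.shape[:2],bool); roi[150:200,195:330]=1
k,l,st,c=cv2.connectedComponentsWithStats(((C[...,2]>.1)&(C[...,2]<.125)&roi).astype(np.uint8))
for i in range(1,k):
    if st[i,4]>6: print(st[i,4],np.median(C[l==i],0),atz(im,c[i],.1165))
im=imaging.get_image("scene"); C=cloud(im); d=C[...,:2]-p[:2]
m=(np.hypot(d[...,0],d[...,1])<.07)&(C[...,2]>.03)&(im["depth"]>0); P=C[m]; P=P[np.argsort(P[:,2])]; print(P[:6,2])
E
python3 chk.py
```

```text
31.2167 [0.4336 0.2937 0.0384] 0.06503746691803587 yaw 43.98684392171653
to tag, tool xy cm [-0.3015 -0.1264]
18 [ 0.5771 -0.0099  0.1172] [ 0.5779 -0.0099  0.1165]
17 [0.5575 0.115  0.1161] [0.5571 0.114  0.1165]
16 [ 0.5537 -0.1947  0.1179] [ 0.5538 -0.195   0.1165]
[0.0868 0.0869 0.0873 0.0907 0.0919 0.0931]
```

Call:
jog_arm(
  plan="0 0 0 -0.3 -0.13 1.5 60; 0 0 0 0 0 2 60; 0 0 0 0 0 2 60; 0 0 0 0 0 1.5 60; 0 0 0 0 0 0.6 60; 0 0 0 0 0 0 60",
  grip_force=25,
)

```text
time_s: 31.82
position: [0.4311, 0.2926, -0.0378]
tool_rot: [[0.72, 0.694, 0.0], [0.694, -0.72, 0.0], [0.0, 0.0, -1.0]]
ft_force: [-0.2, 0.2, -0.0]
grip_width: 0.0653
gripper_force: 0.0
```

Run:
```python
from h import *
np.set_printoptions(precision=4,suppress=True)
im=imaging.get_image("scene"); s=env.observe(); p=s["position"]; print(p,s["ft_force"])
C=cloud(im); g=im["pixels"].astype(int).sum(2); d=C[...,:2]-p[:2]
m=(np.hypot(d[...,0],d[...,1])<.065)&(g<220)&(C[...,2]>-.01)&(im["depth"]>0); P=C[m]; P=P[np.argsort(P[:,2])]; print(P[:12])
c,r=165,195
t=im["pixels"][165:235,130:220]; cv2.imwrite("pics/gr.png",cv2.resize(t[...,::-1],(720,560),interpolation=cv2.INTER_CUBIC))
```

```text
[ 0.4315  0.2928 -0.0371] [ 0.4149 -0.1835 -0.3032]
[[ 0.4258  0.328  -0.0045]
 [ 0.4213  0.3256 -0.0043]
 [ 0.4145  0.3436 -0.0032]
 [ 0.4053  0.3257 -0.0032]
 [ 0.4237  0.331  -0.0031]
 [ 0.4067  0.3349 -0.0024]
 [ 0.4276  0.3328 -0.0024]
 [ 0.4568  0.2734 -0.0012]
 [ 0.4364  0.2719 -0.0006]
 [ 0.4837  0.2995 -0.    ]
 [ 0.4142  0.3208  0.0006]
 [ 0.4622  0.2669  0.0011]]
```

View pics/gr.png

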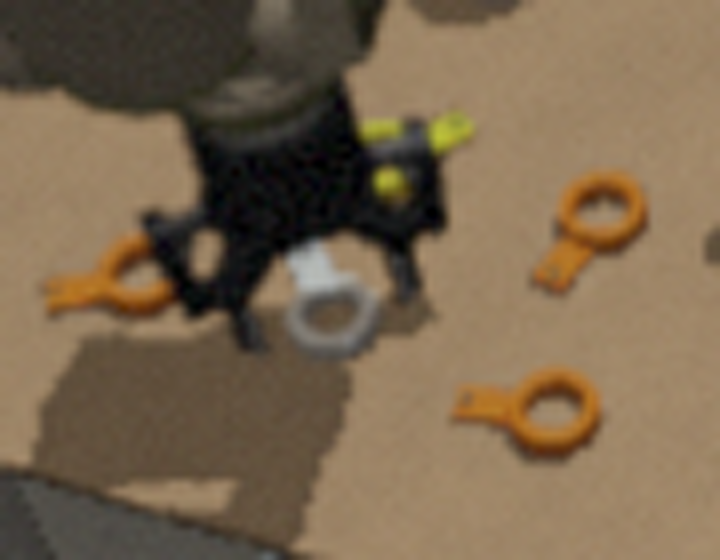

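The fingers straddle the white ring, its centre near crop pixel (332, 318), with the tips just above the table. I'll close and lift.

Call:
jog_arm(
  plan="0 0 0 0 0 0 255; 0 0 0 0 0 0 255; 0 0 0 0 0 0 255; 0 0 0 0 0 0 255; 0 0 0 0 0 0 255; 0 0 0 0 0 -1 255; 0 0 0 0 0 -2.5 255; 0 0 0 0 0 -3.0 255; 0 0 0 0 0 -3.0 255; 0 0 0 0 0 -3.0 255",
  grip_force=30,
)

```text
time_s: 32.7
position: [0.4304, 0.2925, 0.0894]
tool_rot: [[0.72, 0.694, 0.001], [0.694, -0.72, 0.0], [0.001, 0.0, -1.0]]
ft_force: [1.0, 0.7, -0.1]
grip_width: 0.0431
gripper_force: 30.8
```

Call:
jog_arm(
  plan="0 0 0 0 0 -2.7 255; 0 0 0 0 0 0 255",
)

```text
time_s: 32.87
position: [0.4329, 0.2936, 0.1201]
tool_rot: [[0.72, 0.694, 0.01], [0.694, -0.72, 0.004], [0.01, 0.004, -1.0]]
ft_force: [1.4, 0.1, 0.9]
grip_width: 0.043
gripper_force: 30.8
```

```bash
cat > ring.py <<'E'
from h import *
np.set_printoptions(precision=4,suppress=True)
im=imaging.get_image("scene"); s=env.observe(); p=s["position"]; R=np.array(s["tool_rot"]); print(s["time_s"],p,s["grip_width"],s["ft_force"])
C=cloud(im); h=cv2.cvtColor(im["pixels"],cv2.COLOR_RGB2HSV); d=C[...,:2]-p[:2]
m=(np.hypot(d[...,0],d[...,1])<.06)&(h[...,1]<70)&(h[...,2]>95)&(C[...,2]>p[2]+.01)&(C[...,2]<p[2]+.09)
P=C[m]; print(len(P)); print(np.percentile(P,[5,25,50,75,95],axis=0)); print("tool frame",np.percentile((P-p)@R,[5,25,50,75,95],axis=0))
E
python3 ring.py
```

```text
32.9167 [0.4319 0.2931 0.1173] 0.04266720613029516 [ 0.636   1.0767 -0.9182]
95
[[0.4117 0.2748 0.161 ]
 [0.4229 0.2852 0.1652]
 [0.4393 0.2998 0.1695]
 [0.4498 0.3129 0.1712]
 [0.4619 0.3262 0.1739]]
tool frame [[-0.0184 -0.018  -0.0565]
 [-0.013  -0.0092 -0.0538]
 [ 0.0108 -0.0006 -0.0521]
 [ 0.0191  0.0079 -0.0478]
 [ 0.0447  0.0163 -0.0437]]
```

Call:
jog_arm(
  plan="0 0 0 -0.95 2.911 0 255; 0 0 0 -0.95 2.911 0 255; 0 0 0 -0.95 2.911 0 255; 0 0 0 -0.95 2.911 0 255; 0 0 0 -0.95 2.911 0 255; 0 0 0 -0.95 2.911 0 255; 0 0 0 -0.95 2.911 0 255; 0 0 0 -0.95 2.911 0 255; 0 0 0 -0.95 2.911 0 255; 0 0 0 -0.95 2.911 0 255",
)

```text
time_s: 33.75
position: [0.5642, 0.0157, 0.1132]
tool_rot: [[0.72, 0.694, -0.002], [0.694, -0.72, 0.0], [-0.001, -0.001, -1.0]]
ft_force: [0.3, 0.6, -0.2]
grip_width: 0.0428
gripper_force: 30.8
```

Call:
jog_arm(
  plan="0 0 -7 -0.95 2.911 0 255; 0 0 -7 0 0 0 255; 0 0 -7 0 0 0 255; 0 0 -7 0 0 0 255; 0 0 -7 0 0 0 255; 0 0 -7 0 0 0 255; 0 0 -7 0 0 0 255; 0 0 -7 0 0 0 255; 0 0 -7 0 0 0 255; 0 0 -7 0 0 0 255",
)

```text
time_s: 34.58
position: [0.5771, -0.0103, 0.1131]
tool_rot: [[-0.412, 0.911, -0.002], [0.911, 0.412, 0.0], [0.001, -0.001, -1.0]]
ft_force: [0.0, -0.9, -1.3]
grip_width: 0.0425
gripper_force: 30.8
```

Call:
jog_arm(
  plan="0 0 -7 0 0 0 255; 0 0 -7 0 0 0 255; 0 0 0 0 0 0 255; 0 0 0 0 0 0 255; 0 0 0 0 0 0 255",
)

```text
time_s: 35.0
position: [0.5775, -0.0104, 0.1135]
tool_rot: [[-0.612, 0.791, -0.001], [0.791, 0.612, 0.0], [0.001, -0.0, -1.0]]
ft_force: [-0.3, 0.4, -1.1]
grip_width: 0.0427
gripper_force: 30.8
```

```bash
python3 ring.py
python3 - <<'E'
from h import *
s=env.observe(); R=np.array(s["tool_rot"]); print(100*R[:2,:2].T@(np.array([.578,-.0103])-s["position"][:2]), R[:2,0])
E
```

```text
35.05 [ 0.5775 -0.0104  0.1136] 0.042501878018388714 [0.2076 0.5507 0.0093]
56
[[ 0.5471 -0.0066  0.154 ]
 [ 0.5557  0.0044  0.1564]
 [ 0.562   0.0094  0.159 ]
 [ 0.5691  0.0167  0.1628]
 [ 0.5859  0.0249  0.1653]]
tool frame [[ 0.0079 -0.0106 -0.0517]
 [ 0.0144 -0.0056 -0.0492]
 [ 0.0226  0.0013 -0.0453]
 [ 0.0351  0.0069 -0.0428]
 [ 0.0464  0.0165 -0.0404]]
[-0.01898624  0.04232439] [-0.61280199  0.79023639]
```

Call:
jog_arm(
  plan="0 0 0 0 0 1.5 255; 0 0 0 0 0 1.5 255; 0 0 0 0 0 0.7 255; 0 0 0 0 0 0.6 255; 0 0 0 0 0 0.6 255; 0 0 0 0 0 0.6 255; 0 0 0 0 0 0.6 255; 0 0 0 0 0 0.6 255; 0 0 0 0 0 0.6 255; 0 0 0 0 0 0 255",
)

```text
time_s: 35.88
position: [0.5772, -0.0103, 0.0396]
tool_rot: [[-0.615, 0.789, -0.002], [0.789, 0.615, 0.0], [0.002, -0.001, -1.0]]
ft_force: [-0.2, 0.3, -2.0]
grip_width: 0.0423
gripper_force: 30.8
```

Call:
jog_arm(
  plan="0 0 0 0 0 0.4 255; 0 0 0 0 0 0.2 255; 0 0 0 0 0 0 255; 0 0 0 0 0 0 255",
)

```text
time_s: 36.22
position: [0.5778, -0.0105, 0.0349]
tool_rot: [[-0.615, 0.788, 0.0], [0.788, 0.615, -0.0], [-0.0, 0.0, -1.0]]
ft_force: [-0.0, -0.4, -0.9]
grip_width: 0.0425
gripper_force: 30.8
```

Call:
jog_arm(
  plan="0 0 0 0 0 0 60; 0 0 0 0 0 0 60; 0 0 0 0 0 0 60; 0 0 0 0 0 0 60; 0 0 0 0 0 -1 60; 0 0 0 0 0 -2 60; 0 0 0 0 0 -3 60; 0 0 0 0 0 -3 60; 0 0 0 0 0 -3 60; 0 0 0 0 0 -3 60",
)

```text
time_s: 37.05
position: [0.5774, -0.0104, 0.1873]
tool_rot: [[-0.615, 0.788, 0.001], [0.788, 0.615, -0.0], [-0.001, 0.0, -1.0]]
ft_force: [0.7, -0.4, 0.1]
grip_width: 0.0652
gripper_force: 0.0
```

Call:
jog_arm(
  plan="0 0 0 3 1 -2 60; 0 0 0 3 1 -1 60; 0 0 0 3 1 0 60; 0 0 0 3 1 0 60; 0 0 0 3 1 0 60; 0 0 0 3 1 0 60; 0 0 0 3 1 0 60; 0 0 0 3 1 0 60; 0 0 0 0 0 0 60; 0 0 0 0 0 0 60",
)

```text
time_s: 37.88
position: [0.4926, 0.2291, 0.2157]
tool_rot: [[-0.617, 0.787, 0.001], [0.787, 0.617, 0.0], [-0.001, 0.001, -1.0]]
ft_force: [-0.2, -0.2, -0.9]
grip_width: 0.0654
gripper_force: 0.0
```

Run:
```python
from h import *
np.set_printoptions(precision=4,suppress=True)
im=imaging.get_image("top"); C=cloud(im); ax=np.array([.6215,-.0665])
roi=np.zeros(C.shape[:2],bool); roi[150:200,195:330]=1
k,l,st,c=cv2.connectedComponentsWithStats(((C[...,2]>.1)&(C[...,2]<.125)&roi).astype(np.uint8))
for i in range(1,k):
    if st[i,4]>6: print(st[i,4],np.median(C[l==i],0),atz(im,c[i],.1165))
d=np.hypot(*(C[...,:2]-[.578,-.010]).transpose(2,0,1)); m=(d<.03)&(C[...,2]>.06)&(C[...,2]<.1); print(m.sum(),np.percentile(C[m],[10,50,90],axis=0))
a=im["pixels"][140:220,190:330]; cv2.imwrite("pics/end.png",cv2.resize(a[...,::-1],(770,440),interpolation=cv2.INTER_CUBIC))
```

```text
18 [ 0.5774 -0.0099  0.1165] [ 0.5779 -0.0099  0.1165]
19 [0.5573 0.1151 0.1154] [0.5563 0.1138 0.1165]
16 [ 0.5536 -0.1951  0.1161] [ 0.5538 -0.195   0.1165]
162 [[ 0.5601 -0.0275  0.0705]
 [ 0.5752 -0.0087  0.0825]
 [ 0.5945  0.0076  0.0891]]
```

View pics/end.png

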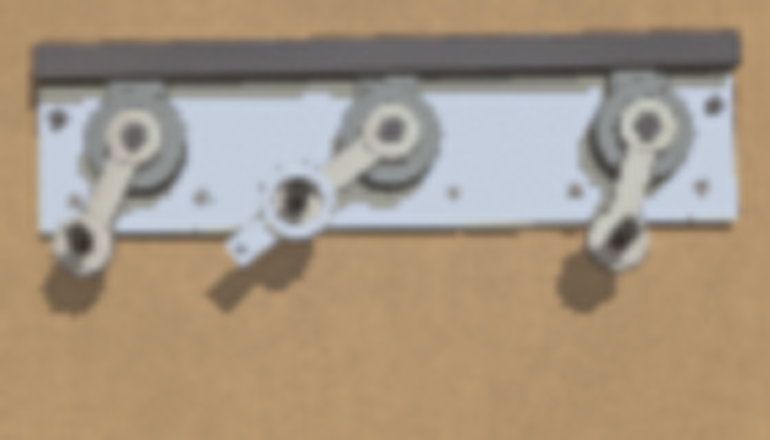

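The ring sits over the middle crank's pin at about (297, 200) in the crop, with its tongue pointing away from the axis. Its top reads about 0.0845 m, so it lies flat on the collar, and the crank stands near 0.91 rad. I'll hand it in.

```bash
python3 -c "
from rig import job
print(job.close_job())"
```

```text
the job is handed in; nothing more can be done
None
```

I tried all three cranks: left and right held firm at about 10–11 N, and the middle one was loose, so I turned it to about 0.91 rad, hung the white tag flat on its collar, let go and handed in the job at about 38 s.

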